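Tip the fat cores from a two-section caddy into the tub and seal its lid

TASK

Take the two-section caddy by its handle and tip it over the open tub so that both fat cardboard cores roll into the tub while both slim cores stay in their own section, then stand the caddy upright on the bench. Finally swing the tub's lid shut and press all three rim clips down until each is fully seated, leaving the other things on the bench alone.

Things in the scene. Friction and masses are not known exactly. Their poses are not given: they have to be found in the camera images.
- caddy: White plastic two-section caddy, 140 mm long (its x), 168 mm wide (its y), 0.3 to 0.6 kg, at any yaw. Origin under its centre, z up. An upright divider along its x axis, 60 mm high, 8 mm thick, splits it. Floor 6 mm thick, flat to y = +-50 mm, then each outer side slopes up at 35 degrees to a lip. End walls at x = +-67 mm, 34 mm high. Fat cores lie in the -y section, slim cores in the +y section.
- caddy_lip (a point): Middle of the fat section's outer lip (caddy y = -84 mm, 28 mm above its underside). Tipped about the caddy's x axis towards this lip by well over 35 degrees (about 60 is good), the fat cores roll out over it, while the divider holds back the slim ones until nearly 90 degrees.
- caddy_grip (a point): Centre of the caddy's handle, 112 mm above its underside: a wooden bar 140 mm long (along the caddy's x), 18 mm wide (y), 20 mm high, over the divider, on a post at each end (x = +-64 mm); 42 mm of free space below the bar down to the divider.
- tub: Grey plastic tub, fixed to the bench, 190 mm (its x) by 230 mm (its y), 115 mm high, walls and floor 5 mm, black rubber gasket round its rim. Origin under its centre; its x points away from the robot, yaw within 0.2 rad of straight.
- lid (a joint): The tub's lid hinge, rad: 0 = shut, about 1.57 = upright, at most 1.75. The hinge line lies along the tub's far (+x) rim, at tub x = 95 mm, z = 117 mm, parallel to its y. Plate 190 x 232 x 8 mm, 0.3 kg. Starts open at 1.6 to 1.7, held by slight friction; brought forward below about 1.2 it sinks shut by itself in 1 to 2 s.
- lid_edge (a point): Middle of the lid's free edge, on its upper (outer) face: 190 mm from the hinge. When the lid is open this is its top edge, on the side away from the robot.
- clip_front (a joint): Push-down clip on the lid's rim, in the middle of the front (robot-side) edge: black plate 60 x 26 mm, long side along the rim. 0 = proud, 0.008 m = fully seated; starts 0 to 0.003. Resists with about 9 N all the way, stays where left, stops hard when seated (16 to 20 N is a sure sign).
- clip_front_top (a point): Centre of that clip's top (outer) face; with the lid shut it faces up, 16 to 24 mm above the hinge line's height.
- clip_side_left (a joint): Push-down clip on the lid's rim, on the +y edge, halfway along it: black plate 60 x 26 mm, long side along the rim. 0 = proud, 0.008 m = fully seated; starts 0 to 0.003. Resists with about 9 N all the way, stays where left, stops hard when seated (16 to 20 N is a sure sign).
- clip_side_left_top (a point): Centre of that clip's top (outer) face; with the lid shut it faces up, 16 to 24 mm above the hinge line's height.
- clip_side_right (a joint): Push-down clip on the lid's rim, on the -y edge, halfway along it: black plate 60 x 26 mm, long side along the rim. 0 = proud, 0.008 m = fully seated; starts 0 to 0.003. Resists with about 9 N all the way, stays where left, stops hard when seated (16 to 20 N is a sure sign).
- clip_side_right_top (a point): Centre of that clip's top (outer) face; with the lid shut it faces up, 16 to 24 mm above the hinge line's height.
- fat_core_1: Fat cardboard tape core, 36 mm diameter, 60 mm long (along its x), closed solid for handling; origin at its centre. Starts lying parallel to the divider in the caddy's -y section.
- fat_core_2: Fat cardboard tape core, 36 mm diameter, 60 mm long (along its x), closed solid for handling; origin at its centre. Starts lying parallel to the divider in the caddy's -y section.
- slim_core_1: Slim cardboard tape core, 22 mm diameter, 60 mm long (along its x); origin at its centre. Starts lying parallel to the divider in the caddy's +y section.
- slim_core_2: Slim cardboard tape core, 22 mm diameter, 60 mm long (along its x); origin at its centre. Starts lying parallel to the divider in the caddy's +y section.
- tape_roll: Bystander, leave alone: roll of tape lying flat, 80 mm across, 48 mm high, on the robot's side between caddy and tub; origin at the centre of its underside.
- glue_jar: Bystander, leave alone: amber jar, 56 mm across, 95 mm high, beyond the gap between caddy and tub; origin under its centre.
- wine_bottle: Bystander, leave alone: green wine bottle, 74 mm across, 290 mm high, to the right of the caddy; origin under its centre.
- mug: Bystander, leave alone: white mug, 80 mm across, 90 mm high, left of the tub; origin under its centre.
- carton: Bystander, leave alone: small closed carton 120 x 170 x 75 mm behind the tub; origin under its centre.
- bench_brush: Bystander, leave alone: hand brush 240 mm long lying at the near right; origin near its middle.
Things that resemble listed ones, but are neither listed nor needed, are in the scene too. What is shaped like the caddy but orange is not meant.

How it is judged:
By the outcome, as a careful person would: the job done as asked, in the order asked, and still so for the second after the job is handed in, with the robot touching nothing.
It also fails if it takes over 72 s, if anything falls off the work surface, if the arm or the gripper's body presses on something with over 40 N, if the wrist force passes 120 N, or if a joint passes its speed limit or range.

ROBOT

A 6-joint arm with a two-finger parallel gripper is mounted at the origin on the work surface. World frame = base frame: x ahead of the robot, y to its left, z up, the work surface at z = 0. Lengths are in m, angles in rad, forces in N, time in s.
With the tool pointing down it reaches from about 0.325 to 0.775 m from the base axis. Payload 5.5 kg.
Tool frame: the origin (TCP) lies between the finger pads; the fingertips stand 8 mm ahead of it and the grasp point (between the pads) lies 11 mm behind it (tcp_to_tips is the distance from the TCP to the fingertips, in m); z points along the fingers, y is the direction in which the jaws open and shut (so a half turn about z gives the same grasp; the last joint's range is limited). The gripper opens to 88 mm and grips with 3 to 60 N. Pads are 20 mm wide; open, the fingers measure 115 mm over their backs; the gripper's body (75 mm by 178 mm) begins 61 mm behind the grasp point.
Start: joints at [-1.302, 0.091, 1.231, -0, 1.82, -0.057], TCP at [0.192, -0.568, 0.231] pointing down, gripper open.
Joint ranges: [-2.87, 2.87], [-0.86, 2.18], [0.17, 2.46], [-1.51, 4.65], [0.06, 2.69], [-2.65, 2.65]. Speed limits (rad/s): [2.57, 2.57, 3.01, 3.14, 3.14, 3.14].

INTERFACE

Orientations are given as a unit quaternion [w, x, y, z].
In Python, from bench import * gives the robot as it stands. Calls block until the motion is done:
- move_to(position, orientation): joint-space move of the TCP to a pose.
- move_l(position, speed=0.15, orientation=None): straight line of the TCP; orientation=None keeps the orientation; speed is the mean speed in m/s.
- movej(angles): joint-space move.
- gripper_open() and close(): open the fingers fully, or close them until they stop; the grip force is fixed at half the most.
- hold(seconds).
- inverse_kinematics(position, orientation): joint angles nearest the present ones, or None.
- state(): the state.
- get_image(name): name is "side" or "top"; returns a dict with "frame" (384x512x3 uint8, blue, green, red), "depth" (384x512 float32, m along the optical axis (not along the pixel's ray), 0 where there is no reading), "camera_matrix" (3x3 intrinsics, pixels), "view" (4x4, takes a point from world to camera coordinates). Camera axes: x right, y up, looking along -z (the intrinsics and any distortion apply to the point x, -y, -z); pixel columns grow to the right and rows downward; lengths in m; the calibration is good to about 2 mm. A picture is of the moment at which its call begins.
A pose or a line that the arm cannot do raises IKError and nothing moves.
- job_done(): hands the job in, once; it reports no verdict.
The state is a dict: "time": time; "joint_pos": joint angles; "dq": joint speeds; "joint_torque": joint torques, N m; "ee_pos": TCP position; "ee_rot": TCP orientation; "ft_force": force on the tool from outside, world axes, zero at the start; "moment": the same for the moment, N m; "finger_gap": finger opening in m.
Only numpy, scipy, OpenCV 4.12 (cv2) and the standard library are available. Lean on these libraries where they do the work, as an engineer would, in place of code of your own. Each camera call takes 0.05 s, during which the arm holds its last target. There are 200 camera calls.

## Working session

There is one attempt and no reset: what is moved stays moved. The work goes in short steps, each a Python script; the robot and the scene stay as the last script left them, time stands still between calls to the robot, and variables do not carry over. Pictures are saved under pics/ and viewed, about 8 in all and at most 12, crops included, and the job is handed in when it is done.

```bash
ls; mkdir -p pics; cat > h.py <<'E'
from bench import *
import numpy as np, cv2
from scipy.spatial.transform import Rotation as R
def world(im):
    K=im["camera_matrix"];d=im["depth"];h,w=d.shape
    u,v=np.meshgrid(np.arange(w),np.arange(h))
    c=np.stack([(u-K[0,2])/K[0,0]*d,-(v-K[1,2])/K[1,1]*d,-d,np.ones_like(d)],-1)
    p=(c@np.linalg.inv(im["view"]).T)[...,:3]; p[d==0]=np.nan
    return p
def q(Rm):
    x=R.from_matrix(Rm).as_quat(); return [x[3],x[0],x[1],x[2]]
E
python3 - <<'E'
from h import *
for n in("top","side"):
    im=get_image(n); cv2.imwrite(f"pics/{n}0.png",cv2.resize(im["frame"],(768,576)))
    np.savez(f"{n}0.npz",**{k:im[k] for k in im})
    print(n,[ (k) for k in im],im["camera_matrix"],np.linalg.inv(im["view"]).round(3))
print(state())
E
```

```text
pics
top ['frame', 'depth', 'camera_matrix', 'view'] [[478.52505601   0.         258.41712702]
 [  0.         478.52505601 188.88893812]
 [  0.           0.           1.        ]] [[ 0.097  0.968 -0.233  0.197]
 [-0.995  0.095 -0.016 -0.03 ]
 [ 0.007  0.233  0.972  1.518]
 [ 0.     0.     0.     1.   ]]
side ['frame', 'depth', 'camera_matrix', 'view'] [[359.51716997   0.         245.99151143]
 [  0.         359.51716997 187.6045188 ]
 [  0.           0.           1.        ]] [[ 0.926  0.28  -0.252  0.233]
 [-0.376  0.716 -0.588 -0.692]
 [ 0.015  0.64   0.768  0.987]
 [ 0.     0.     0.     1.   ]]
{'time': 0.1, 'joint_pos': array([-1.30168395e+00,  9.18256821e-02,  1.23173711e+00, -1.83210799e-05,
        1.81978023e+00, -5.67048468e-02]), 'dq': array([ 0.00087673, -0.00221397, -0.00042129,  0.00056254,  0.00092184,
        0.00014987]), 'joint_torque': array([ 3.51283925e-03, -4.47858417e+01, -4.07568848e+01,  7.02208327e-02,
        2.84332037e-02, -1.02424694e-04]), 'ee_pos': array([ 0.1919769 , -0.56820948,  0.22961072]), 'ee_rot': array([-8.69311785e-04,  9.86759700e-01,  1.62186708e-01, -1.01603221e-04]), 'ft_force': array([-0.22270578,  0.6128612 ,  0.40036655]), 'moment': array([-0.02595437, -0.05198378,  0.04624737]), 'finger_gap': 0.08769247409853322}
```

View pics/top0.png

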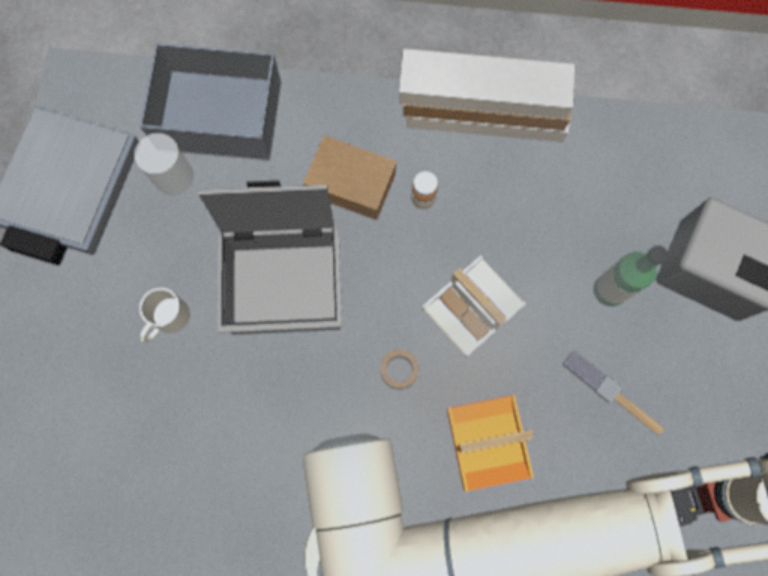

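View pics/side0.png

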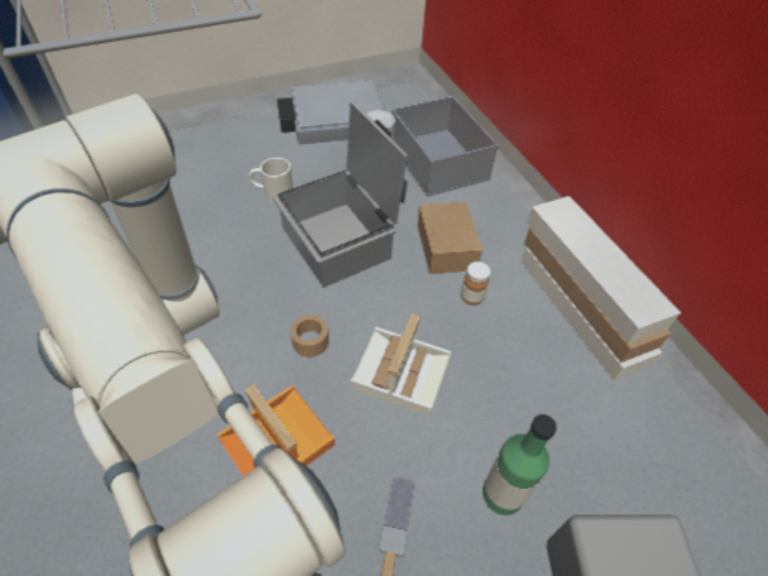

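The caddy candidates in the top view are the white one with the wooden bar at (474,305) and the orange lookalike at (490,443). I choose the white one. For the tub there is the open grey one with a lid at (280,260), a lidless dark bin at (210,100) and a shut lookalike box at (65,180). I choose the open one with the lid. The tape roll is at (400,368), the jar at (425,188) and the mug at (162,312).

```bash
python3 - <<'E'
from h import *
T=dict(np.load("top0.npz"));S=dict(np.load("side0.npz"))
out=[]
for n,I,(x0,y0,x1,y1) in(("top",T,(275,165,355,240)),("side",S,(225,205,305,280))):
    P=world(I); hsv=cv2.cvtColor(I["frame"],cv2.COLOR_BGR2HSV)
    c=np.zeros(P.shape[:2],bool); c[y0:y1,x0:x1]=1
    z=P[...,2]
    wood=c&(hsv[...,1]>60)&(hsv[...,0]<25)
    bar=wood&(z>.095)
    p=P[bar]; print(n,"bar n",len(p),"z95",np.percentile(p[:,2],[50,95]))
    r=cv2.minAreaRect((p[:,:2]*1000).astype(np.float32)); print(r)
    cores=wood&(z<.06)&(z>.01); p=P[cores]
    lab=cv2.connectedComponentsWithStats(cores.astype(np.uint8))
    for i in range(1,lab[0]):
        if lab[2][i,4]>15:
            pp=P[lab[1]==i]; print(" core",lab[2][i],lab[3][i],np.percentile(pp[:,2],[10,50,95]).round(3),cv2.minAreaRect((pp[:,:2]*1000).astype(np.float32)))
    white=c&(hsv[...,1]<45)&(hsv[...,2]>150)&(z>0.003)&(z<.07)
    print(" white",cv2.minAreaRect((P[white][:,:2]*1000).astype(np.float32)))
    out.append(cv2.resize(I["frame"][y0:y1,x0:x1],(400,375),interpolation=cv2.INTER_CUBIC))
cv2.imwrite("pics/crop1.png",np.hstack(out))
# tub
P=world(T);z=P[...,2];h=P[130:230,130:240].reshape(-1,3)
m=(abs(h[:,2]-.117)<.006); print("rim",cv2.minAreaRect((h[m][:,:2]*1000).astype(np.float32)),m.sum())
m=(h[:,2]<.012)&(h[:,0]>.35); 
m=h[:,2]>.135; print("lid",h[m].min(0),h[m].max(0),cv2.minAreaRect((h[m][:,:2]*1000).astype(np.float32)))
for n,(u,v) in dict(tape=(400,368),jar=(425,180),mug=(162,302),bottle=(645,262),carton=(350,175)).items():
    u=int(u/1.5);v=int(v/1.5); b=P[v-14:v+15,u-14:u+15].reshape(-1,3); t=b[b[:,2]>np.nanmax(b[:,2])-.02]
    print(n,t.mean(0).round(3),np.nanmax(b[:,2]))
E
```

```text
top bar n 180 z95 [0.12139911 0.1263725 ]
((525.6771240234375, -189.1981201171875), (133.43955993652344, 17.320594787597656), 47.44877243041992)
 core [294 192  22  22 193] [303.31606218 202.25388601] [0.032 0.039 0.045] ((519.8304443359375, -155.7989501953125), (75.9306640625, 33.2396240234375), 46.75823974609375)
 white ((533.2162475585938, -191.2214813232422), (250.4449920654297, 263.5677490234375), 5.6076507568359375)
side bar n 281 z95 [0.1200228  0.12306719]
((521.1436767578125, -192.12364196777344), (140.30731201171875, 18.386802673339844), 46.254486083984375)
 core [248 224  19  35 220] [257.08181818 241.90909091] [0.035 0.04  0.043] ((501.73248291015625, -173.81800842285156), (122.48699951171875, 29.450075149536133), 48.324798583984375)
 core [268 232  17  32 186] [275.7688172  247.44086022] [0.02  0.025 0.029] ((544.82958984375, -207.0382537841797), (121.00286865234375, 17.5816650390625), 47.125030517578125)
 white ((529.3438720703125, -155.5175018310547), (274.0148620605469, 231.35057067871094), 66.63438415527344)
rim ((524.09619140625, 211.18438720703125), (204.9792022705078, 237.09906005859375), 8.63732624053955) 583
lid [0.60628441 0.11369569 0.13520244] [0.65310882 0.34379517 0.30073486] ((628.4945678710938, 228.8938751220703), (16.428546905517578, 231.93528747558594), 8.190193176269531)
tape [ 0.375 -0.046  0.048] 0.059191320913246415
jar [ 0.764 -0.064  0.094] 0.10360989539026111
mug [0.451 0.45  0.087] 0.09639838948501356
bottle [ 0.592 -0.483  0.289] 0.29606113819011237
carton [0.653 0.116 0.265] 0.26468894404621124
```

View pics/crop1.png

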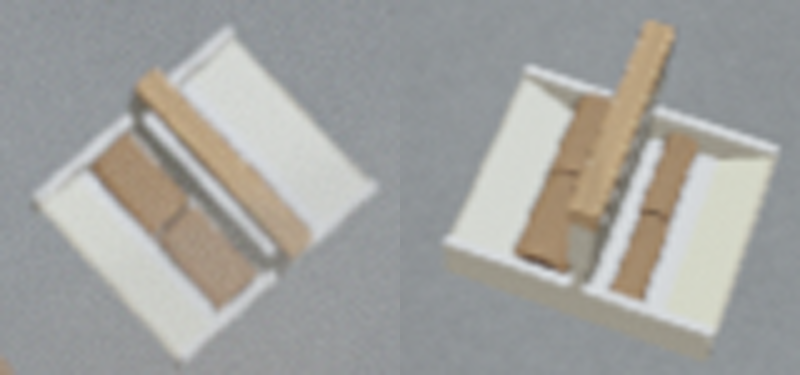

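The fat cores (tops at 42 mm) are on the side towards the tub and the robot, and the slim ones (tops at 28 mm) on the far side. Both match the described sizes. The caddy's bar centre is near (0.523, -0.190) and bar direction is 47°. The tub is at (0.524, 0.211) with a yaw of about 0.145. Next I check reachability of the planned poses.

```bash
cat >> h.py <<'E'
GC=np.array([.523,-.190]); TUB=np.array([.524,.211]); TY=.145
def grip_pose(p,head,tilt,flip,depth=0.):
    """TCP pose with bar centre at p; pour heading and tilt in rad"""
    a=np.array([np.cos(head),np.sin(head),0]);up=np.array([0,0,1.])
    zc=np.sin(tilt)*a+np.cos(tilt)*up; ac=np.cos(tilt)*a-np.sin(tilt)*up
    Y=flip*ac; Z=-zc; X=np.cross(Y,Z)
    return np.array(p)+.011*Z, q(np.c_[X,Y,Z])
def tub(x,y,z):
    c,s=np.cos(TY),np.sin(TY); return np.array([TUB[0]+c*x-s*y,TUB[1]+s*x+c*y,z])
E
python3 - <<'E'
from h import *
h0=np.radians(137)
hp=TY+np.pi/2
for f in(1,-1):
    print("flip",f)
    L=[(np.r_[GC,.112],h0,0),(np.r_[GC,.3],h0,0)]
    for dh in (0,.25,.5):
        L+=[(tub(-.01,-.05,.275),hp+dh,np.radians(t)) for t in(0,20,40,60,65)]
    for p,h,t in L:
        j=inverse_kinematics(*[list(v) if i==0 else v for i,v in enumerate(grip_pose(p,h,t,f))])
        print(np.round(p,3),round(h,2),round(t,2),None if j is None else np.round(j,2))
for x,z in((.14,.35),(.14,.26),(.02,.26)):
  for y in (-.065,.065):
    Y=np.array([-np.sin(TY),np.cos(TY),0])
    for f in(1,-1):
        Z=np.array([0,0,-1.]);M=np.c_[np.cross(f*Y,Z),f*Y,Z]
        j=inverse_kinematics(list(tub(x,y,z)),q(M)); print(x,y,z,f,None if j is None else np.round(j,2))
E
```

```text
flip 1
[ 0.523 -0.19   0.112] 2.39 0 None
[ 0.523 -0.19   0.3  ] 2.39 0 None
[0.521 0.16  0.275] 1.72 0.0 [ 0.24 -0.05  1.31 -0.    1.88 -1.48]
[0.521 0.16  0.275] 1.72 0.35 [ 0.43  0.02  1.28 -0.36  1.92 -1.39]
[0.521 0.16  0.275] 1.72 0.7 [ 0.59  0.13  1.27 -0.69  1.99 -1.33]
[0.521 0.16  0.275] 1.72 1.05 [ 0.69  0.25  1.29 -0.99  2.06 -1.31]
[0.521 0.16  0.275] 1.72 1.13 [ 0.71  0.28  1.3  -1.06  2.07 -1.3 ]
[0.521 0.16  0.275] 1.97 0.0 [ 0.24 -0.05  1.31 -0.    1.88 -1.73]
[0.521 0.16  0.275] 1.97 0.35 [ 0.44 -0.05  1.35 -0.36  1.84 -1.62]
[0.521 0.16  0.275] 1.97 0.7 [ 0.62 -0.01  1.41 -0.71  1.84 -1.51]
[0.521 0.16  0.275] 1.97 1.05 [ 0.74  0.08  1.48 -1.02  1.88 -1.4 ]
[0.521 0.16  0.275] 1.97 1.13 [ 0.76  0.11  1.49 -1.1   1.89 -1.38]
[0.521 0.16  0.275] 2.22 0.0 [ 0.24 -0.05  1.31 -0.    1.88 -1.98]
[0.521 0.16  0.275] 2.22 0.35 [ 0.44 -0.13  1.42 -0.35  1.76 -1.86]
[0.521 0.16  0.275] 2.22 0.7 [ 0.63 -0.15  1.54 -0.7   1.7  -1.7 ]
[0.521 0.16  0.275] 2.22 1.05 [ 0.77 -0.1   1.66 -1.05  1.69 -1.52]
[0.521 0.16  0.275] 2.22 1.13 [ 0.8  -0.08  1.68 -1.13  1.7  -1.48]
flip -1
[
[... 1132 characters left out ...]
.13  1.7   1.66]
0.14 -0.065 0.35 1 [ 0.19  0.44  0.6  -0.    2.1  -1.52]
0.14 -0.065 0.35 -1 [ 0.19  0.44  0.6  -0.    2.1   1.62]
0.14 0.065 0.35 1 [ 0.38  0.54  0.47 -0.    2.13 -1.34]
0.14 0.065 0.35 -1 [ 0.38  0.54  0.47 -0.    2.13  1.8 ]
0.14 -0.065 0.26 1 [ 0.19  0.36  0.86 -0.    1.91 -1.52]
0.14 -0.065 0.26 -1 [ 0.19  0.36  0.86 -0.    1.91  1.62]
0.14 0.065 0.26 1 [ 0.38  0.44  0.77 -0.    1.93 -1.34]
0.14 0.065 0.26 -1 [ 0.38  0.44  0.77 -0.    1.93  1.8 ]
0.02 -0.065 0.26 1 [ 0.2   0.03  1.25 -0.    1.87 -1.51]
0.02 -0.065 0.26 -1 [ 0.2   0.03  1.25 -0.    1.87  1.63]
0.02 0.065 0.26 1 [ 0.42  0.11  1.16 -0.    1.87 -1.29]
0.02 0.065 0.26 -1 [ 0.42  0.11  1.16 -0.    1.87  1.85]
```

```bash
python3 - <<'E'
from h import *
h0=np.radians(137)
p,o=grip_pose(np.r_[GC,.32],h0,0,-1); move_to(list(p),o)
p,o=grip_pose(np.r_[GC,.17],h0,0,-1); move_l(list(p),.2)
p,o=grip_pose(np.r_[GC,.112],h0,0,-1); move_l(list(p),.08)
print(state()["ft_force"].round(2))
close(); s=state(); print(s["finger_gap"],s["ft_force"].round(2),s["ee_pos"])
p,o=grip_pose(np.r_[GC,.15],h0,0,-1); move_l(list(p),.06); hold(.3)
s=state(); print(s["finger_gap"],s["ft_force"].round(2),s["moment"].round(3),s["time"])
im=get_image("side"); cv2.imwrite("pics/lift.png",cv2.resize(im["frame"][100:330,130:400],(648,552)))
E
```

```text
[0.74 0.44 0.59]
0.017642710593354954 [ 1.01 -0.75  0.42] [ 0.52318018 -0.19020221  0.10106462]
0.017258366745279263 [ 0.15  0.03 -5.75] [-0.036 -0.021 -0.018] 5.8833
```

View pics/lift.png

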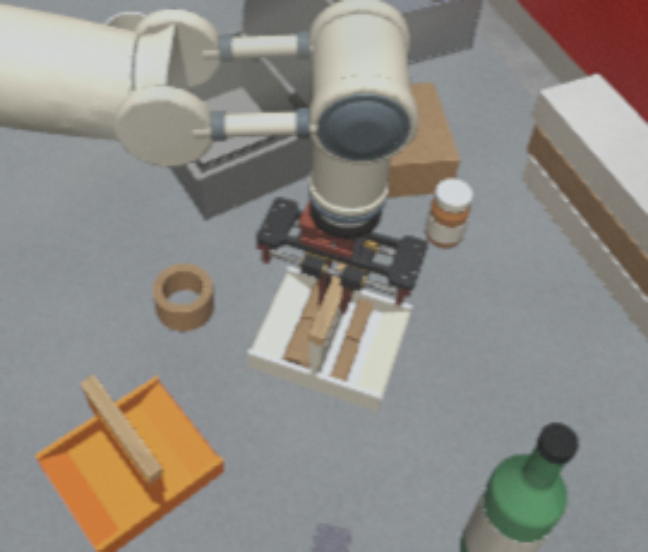

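The caddy is gripped at bar centre (gap 17 mm) and hangs level, with all the cores in place. The load is about 6 N. I now carry it to the tub and tip it in stages.

```bash
python3 - <<'E'
from h import *
h0=np.radians(137); hp=TY+np.pi/2+.08
def go(p,h,t,sp=None):
    a,o=grip_pose(p,h,np.radians(t),-1)
    move_to(list(a),o) if sp is None else move_l(list(a),sp,o)
go(np.r_[GC,.31],h0,0,.15)
go([.47,-.03,.31],hp,0)
go(tub(-.015,-.05,.285),hp,0,.15)
G=tub(-.015,-.05,.27)
for t in (15,30): go(G,hp,t)
s=state(); print(s["finger_gap"],s["ft_force"].round(2),s["moment"].round(3),s["time"])
im=get_image("side"); a=im["frame"][20:250,130:400]
im=get_image("top"); b=im["frame"][90:290,100:335]
cv2.imwrite("pics/tilt30.png",np.hstack([cv2.resize(a,(400,340)),cv2.resize(b,(400,340))]))
E
```

```text
0.018052703803686548 [-0.31  0.46 -5.36] [0.854 0.187 0.023] 10.175
```

View pics/tilt30.png

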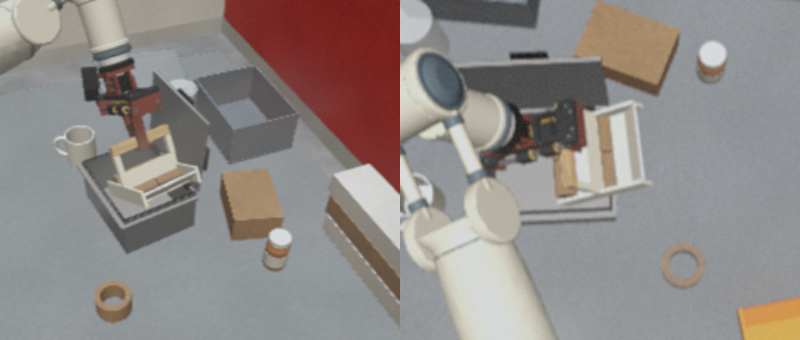

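The caddy is tilted and over the tub's right half, clear of the lid and rim. The slim cores rest against the divider (about (165,178) left panel). I continue to 62°.

```bash
python3 - <<'E'
from h import *
hp=TY+np.pi/2+.08
G=tub(-.015,-.05,.27)
for t in (42,52,60,64):
    a,o=grip_pose(G,hp,np.radians(t),-1); move_to(list(a),o); s=state(); print(t,s["finger_gap"],s["ft_force"].round(2),s["time"])
hold(1)
s=state(); print(s["finger_gap"],s["ft_force"].round(2),s["moment"].round(3),s["time"])
im=get_image("side"); a=im["frame"][60:200,150:310]
im=get_image("top"); b=im["frame"][100:240,130:290]
cv2.imwrite("pics/tilt64.png",np.hstack([cv2.resize(a,(400,350)),cv2.resize(b,(400,350))]))
E
```

```text
42 0.018028710297328478 [-0.2   0.69 -4.26] 10.5833
52 0.01755329255333526 [ 0.2   0.38 -4.85] 10.8583
60 0.01767591023569145 [-1.04 -1.06 -4.91] 11.1083
64 0.01792171808056384 [ 0.54  0.09 -4.4 ] 11.3583
0.017646892284480752 [ 1.05 -0.82 -3.18] [1.345 0.346 0.019] 12.3583
```

View pics/tilt64.png

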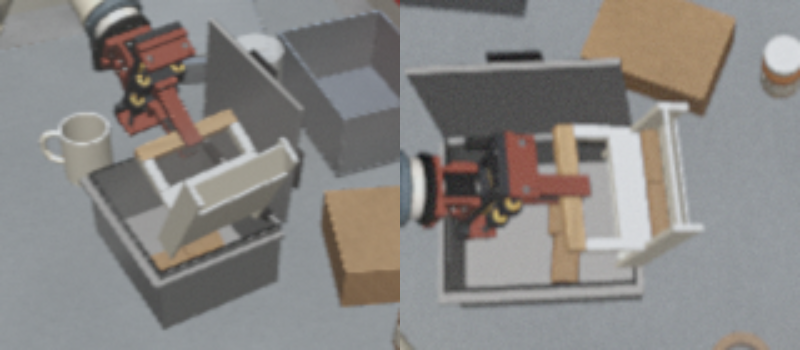

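Both fat cores have rolled out, and brown cores are visible on the tub floor at (563,250) right panel. The slim cores stay behind the divider at (655,180). I now bring the caddy upright and put it back on the bench.

```bash
python3 - <<'E'
from h import *
h0=np.radians(137); hp=TY+np.pi/2+.08
def go(p,h,t,sp=None):
    a,o=grip_pose(p,h,np.radians(t),-1)
    move_to(list(a),o) if sp is None else move_l(list(a),sp,o)
G=tub(-.015,-.05,.275)
for t in (45,30,15,0): go(G,hp,t)
go(tub(-.015,-.05,.31),hp,0,.12)
go([.47,-.03,.31],hp,0,.15)
go(np.r_[GC,.31],h0,0)
go(np.r_[GC,.135],h0,0,.15)
z=.135; f0=state()["ft_force"][2]
while z>.108:
    z-=.003 if z>.118 else .001; go(np.r_[GC,z],h0,0,.05)
    f=state()["ft_force"][2]
    if f>f0+2: break
print("contact z",z,f0,f,state()["time"])
hold(.2); gripper_open()
go(np.r_[GC,.20],h0,0,.1); go(np.r_[GC,.34],h0,0,.25)
s=state(); print(s["ft_force"].round(2),s["time"])
E
```

```text
contact z 0.11099999999999999 -3.9453368583075985 5.672054549753416 20.95
[-0.2  -0.36 -0.77] 24.0583
```

```bash
python3 - <<'E'
from h import *
im=get_image("side"); a=im["frame"][60:290,130:400]
im=get_image("top"); b=im["frame"][90:290,100:365]
cv2.imwrite("pics/placed.png",np.hstack([cv2.resize(a,(400,340)),cv2.resize(b,(400,340))]))
P=world(im); hsv=cv2.cvtColor(im["frame"],cv2.COLOR_BGR2HSV)
c=np.zeros(P.shape[:2],bool); c[100:240,130:240]=1
m=c&(hsv[...,1]>60)&(hsv[...,0]<25)&(P[...,2]<.09)
for p in (P[m],): 
    d=p[:,:2]-TUB; cc,s=np.cos(TY),np.sin(TY); t=np.c_[d[:,0]*cc+d[:,1]*s,-d[:,0]*s+d[:,1]*cc]
    t=t[(abs(t[:,0])<.1)&(abs(t[:,1])<.12)]; print("brown in tub",len(t),t.min(0),t.max(0))
s=state();print(s["time"])
E
```

```text
brown in tub 380 [-0.06997782 -0.03524934] [5.11088924e-02 6.99344800e-05]
24.1583
```

View pics/placed.png

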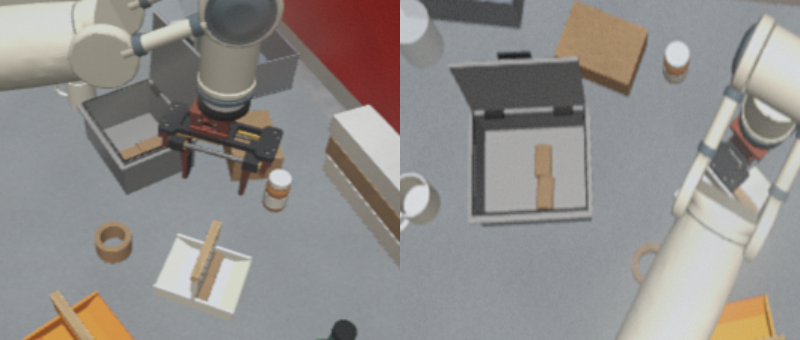

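Both fat cores lie in the tub at (543,178) right panel. The caddy stands upright with the slim cores in their section at (210,275) left panel. Next is the lid.

```bash
cat >> h.py <<'E'
def down(f=-1,y=None):
    Y=f*np.array([-np.sin(TY),np.cos(TY),0]);Z=np.array([0,0,-1.]); return q(np.c_[np.cross(Y,Z),Y,Z])
E
python3 - <<'E'
from h import *
move_to([.56,-.05,.42],down()); close()
move_to(list(tub(.175,-.07,.41)),down())
move_l(list(tub(.175,-.07,.272)),.2); print(state()["ft_force"].round(2))
x=.175
for x in (.14,.12,.10,.08,.06,.04,.02,.0):
    move_l(list(tub(x,-.07,.272)),.15); print(x,state()["ft_force"].round(2))
move_l(list(tub(.03,-.07,.40)),.3)
hold(1.5)
move_to([.42,-.02,.40],down())
s=state();print(s["time"])
im=get_image("side"); np.savez("side1.npz",**im); a=im["frame"][60:200,150:310]
im=get_image("top"); np.savez("top1.npz",**im); b=im["frame"][100:240,130:290]
cv2.imwrite("pics/lid.png",np.hstack([cv2.resize(a,(400,350)),cv2.resize(b,(400,350))]))
P=world(im); g=cv2.cvtColor(im["frame"],cv2.COLOR_BGR2GRAY)
m=np.zeros(g.shape,np.uint8); m[100:240,130:250]=((g<50)&(P[...,2]>.11)&(P[...,2]<.16))[100:240,130:250]
n,l,st,ce=cv2.connectedComponentsWithStats(m)
for i in range(1,n):
    if st[i,4]>20:
        p=np.median(P[l==i],0); d=p[:2]-TUB; c,s=np.cos(TY),np.sin(TY)
        print(st[i],p.round(3),"tub",d[0]*c+d[1]*s,-d[0]*s+d[1]*c,cv2.minAreaRect((P[l==i][:,:2]*1000).astype(np.float32)))
q_=P[100:240,130:250].reshape(-1,3); k=abs(q_[:,2]-.122)<.008; print(cv2.minAreaRect((q_[k][:,:2]*1000).astype(np.float32)),np.median(q_[k],0))
E
```

```text
Traceback (most recent call last):
bench.IKError: the arm cannot take that pose within its joint ranges
```

```bash
python3 - <<'E'
from h import *
for x in(.15,.16,.17,.18):
    print(x,[z for z in(.27,.33,.345,.36,.37,.38,.4) if inverse_kinematics(list(tub(x,-.07,z)),down()) is not None])
print(state()["ee_pos"],state()["finger_gap"],state()["time"])
E
```

```text
0.15 [0.27, 0.33, 0.345, 0.36, 0.37, 0.38, 0.4]
0.16 [0.27, 0.33, 0.345, 0.36, 0.37, 0.38, 0.4]
0.17 [0.27, 0.33, 0.345, 0.36, 0.37, 0.38]
0.18 [0.27, 0.33, 0.345, 0.36, 0.37, 0.38]
[ 0.56000204 -0.04999806  0.42000823] 0.0007558634676861015 26.3917
```

```bash
cat > lid.py <<'E'
from h import *
move_to(list(tub(.155,-.07,.395)),down())
move_l(list(tub(.172,-.07,.37)),.2)
move_l(list(tub(.172,-.07,.272)),.2); print(state()["ft_force"].round(2))
for x in (.14,.12,.10,.08,.06,.04,.02,.0):
    move_l(list(tub(x,-.07,.272)),.15); print(x,state()["ft_force"].round(2))
move_l(list(tub(.03,-.07,.39)),.3)
hold(1.5)
move_to([.42,-.02,.40],down())
s=state();print(s["time"])
im=get_image("side"); np.savez("side1.npz",**im); a=im["frame"][60:200,150:310]
im=get_image("top"); np.savez("top1.npz",**im); b=im["frame"][100:240,130:290]
cv2.imwrite("pics/lid.png",np.hstack([cv2.resize(a,(400,350)),cv2.resize(b,(400,350))]))
P=world(im); g=cv2.cvtColor(im["frame"],cv2.COLOR_BGR2GRAY)
m=np.zeros(g.shape,np.uint8); m[100:240,130:250]=((g<50)&(P[...,2]>.11)&(P[...,2]<.16))[100:240,130:250]
n,l,st,ce=cv2.connectedComponentsWithStats(m)
for i in range(1,n):
    if st[i,4]>20:
        p=np.median(P[l==i],0); d=p[:2]-TUB; c,s=np.cos(TY),np.sin(TY)
        print(st[i],p.round(3),"tub",d[0]*c+d[1]*s,-d[0]*s+d[1]*c,cv2.minAreaRect((P[l==i][:,:2]*1000).astype(np.float32)))
q_=P[100:240,130:250].reshape(-1,3); k=abs(q_[:,2]-.122)<.008; print(cv2.minAreaRect((q_[k][:,:2]*1000).astype(np.float32)),np.median(q_[k],0))
E
python3 lid.py
```

```text
[-0.17  0.89  0.54]
0.14 [-0.38 -0.33 -0.29]
0.12 [0.63 0.06 0.5 ]
0.1 [ 0.66  1.2  -1.12]
0.08 [ 0.51 -0.59 -0.1 ]
0.06 [ 0.88 -0.78 -0.28]
0.04 [ 0.43  0.12 -0.37]
0.02 [ 0.07  1.03 -0.79]
0.0 [ 0.12  0.3  -0.27]
33.6083
((535.6777954101562, 216.75392150878906), (209.881591796875, 229.42881774902344), 7.808320045471191) [0.52931265 0.22102206 0.12501404]
```

View pics/lid.png

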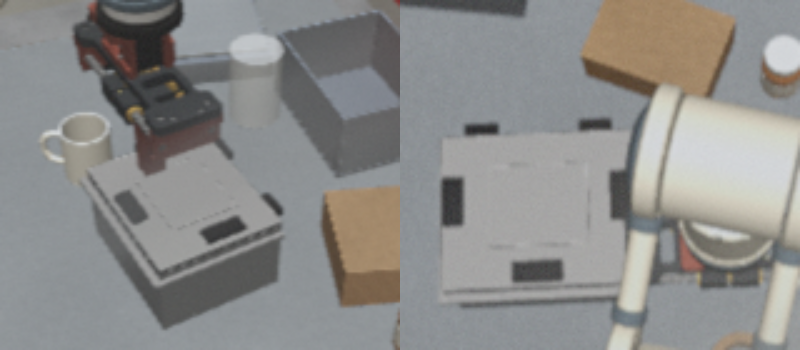

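The lid is shut and all three clips are visible: front at (537,271), left at (452,201) and right at (620,195, partly hidden) in the right panel. I'll measure their centres.

```bash
python3 - <<'E'
from h import *
c,s=np.cos(TY),np.sin(TY)
for n,pts in(("top",dict(front=(185,208),left=(151,180),right=(217,178))),("side",dict(front=(202,142),right=(240,152)))):
    im=dict(np.load(n+"1.npz")); P=world(im); g=cv2.cvtColor(im["frame"],cv2.COLOR_BGR2GRAY)
    for k,(u,v) in pts.items():
        m=np.zeros(g.shape,np.uint8); a=slice(v-14,v+15),slice(u-14,u+15)
        m[a]=(g[a]<95)&(P[a][...,2]>.122)&(P[a][...,2]<.155)
        N,l,st,ce=cv2.connectedComponentsWithStats(m)
        i=1+np.argmax(st[1:,4]); p=P[l==i]; r=cv2.minAreaRect((p[:,:2]*1000).astype(np.float32))
        d=p[:,:2]-TUB; t=np.c_[d[:,0]*c+d[:,1]*s,-d[:,0]*s+d[:,1]*c]
        print(n,k,g[v,u],st[i],"z",np.median(p[:,2]).round(4),"tub mid",((t.max(0)+t.min(0))/2).round(4),np.ptp(t,0).round(3))
    # lid outline
    if n=="top":
        q_=P[100:240,130:213].reshape(-1,3);k=abs(q_[:,2]-.125)<.006;d=q_[k][:,:2]-TUB;t=np.c_[d[:,0]*c+d[:,1]*s,-d[:,0]*s+d[:,1]*c];print("lid",np.percentile(t,[1,99],axis=0),np.median(q_[k][:,2]))
E
```

```text
top front 70 [175 204  20   9 143] z 0.1399 tub mid [-0.0766  0.0025] [0.023 0.057]
top left 66 [147 171   8  19 150] z 0.1406 tub mid [0.0137 0.1025] [0.059 0.023]
top right 74 [214 168   8  19 121] z 0.1391 tub mid [ 0.0133 -0.0967] [0.057 0.021]
lid [[-0.08983674 -0.07845705]
 [ 0.1043149   0.11526584]] 0.12535092589356922
side front 89 [196 137  13  12  80] z 0.1388 tub mid [-0.0791 -0.0001] [0.023 0.057]
side right 63 [230 147  18  10  99] z 0.1372 tub mid [ 0.01   -0.0986] [0.059 0.024]
```

```bash
cat > press.py <<'E'
from h import *
def press(x,y):
    move_to(list(tub(x,y,.19)),down()); move_l(list(tub(x,y,.156)),.12); hold(.1)
    f0=np.mean([state()["ft_force"][2]]); z=.151; log=[]
    while z>.133:
        move_l(list(tub(x,y,z)),.03); f=state()["ft_force"][2]-f0; log.append((round(z-.008,4),round(f,1)))
        if f>17:
            hold(.1); f=state()["ft_force"][2]-f0; log.append(("held",round(f,1)))
            if f>15: break
        z-=.001 if f<5 else .0005
    move_l(list(tub(x,y,.19)),.15); print((x,y),log[::3]+log[-3:],state()["time"])
if __name__=="__main__":
    press(.011,-.098); press(-.077,.001); press(.012,.102)
E
python3 press.py
```

```text
(0.011, -0.098) [(0.143, np.float64(-1.1)), (0.14, np.float64(-0.1)), (0.137, np.float64(6.2)), (0.1355, np.float64(7.6)), (0.134, np.float64(7.5)), (0.1325, np.float64(8.2)), (0.131, np.float64(9.0)), (0.1295, np.float64(14.3)), ('held', np.float64(18.2)), (0.129, np.float64(16.4)), (0.1285, np.float64(18.0)), ('held', np.float64(18.2))] 42.0083
(-0.077, 0.001) [(0.143, np.float64(0.4)), (0.14, np.float64(3.6)), (0.138, np.float64(8.5)), (0.1365, np.float64(8.7)), (0.135, np.float64(8.4)), (0.1335, np.float64(8.5)), (0.132, np.float64(8.9)), (0.1305, np.float64(12.8)), (0.129, np.float64(18.0)), (0.1295, np.float64(16.2)), (0.129, np.float64(18.0)), ('held', np.float64(18.0))] 50.05
(0.012, 0.102) [(0.143, np.float64(0.3)), (0.14, np.float64(6.2)), (0.1385, np.float64(8.7)), (0.137, np.float64(9.0)), (0.1355, np.float64(8.3)), (0.134, np.float64(9.4)), (0.1325, np.float64(8.8)), (0.131, np.float64(10.2)), (0.1295, np.float64(14.8)), ('held', np.float64(18.4)), (0.129, np.float64(16.3)), (0.1285, np.float64(18.4)), ('held', np.float64(18.4))] 58.6083
```

```bash
python3 - <<'E'
from h import *
move_to([.42,-.05,.35],down())
im2=get_image("side"); a=im2["frame"][60:290,130:400]
im=get_image("top"); b=im["frame"][90:290,100:365]
cv2.imwrite("pics/end.png",np.hstack([cv2.resize(a,(400,340)),cv2.resize(b,(400,340))]))
c,s=np.cos(TY),np.sin(TY)
for n,I,k,(u,v) in(("top",im,"front",(185,208)),("top",im,"left",(151,180)),("top",im,"right",(217,178)),("side",im2,"front",(202,142)),("side",im2,"right",(240,152))):
    P=world(I); g=cv2.cvtColor(I["frame"],cv2.COLOR_BGR2GRAY); w=P[v-4:v+5,u-4:u+5]; gg=g[v-4:v+5,u-4:u+5]<95
    print(n,k,gg.sum(),np.median(w[gg][:,2]).round(4) if gg.any() else None)
print(state()["time"],state()["ft_force"].round(1))
E
```

```text
top front 69 nan
top left 71 0.1331
top right 63 0.1329
side front 55 0.1317
side right 60 0.1306
60.225 [-0.6  0.3 -0.4]
```

View pics/end.png

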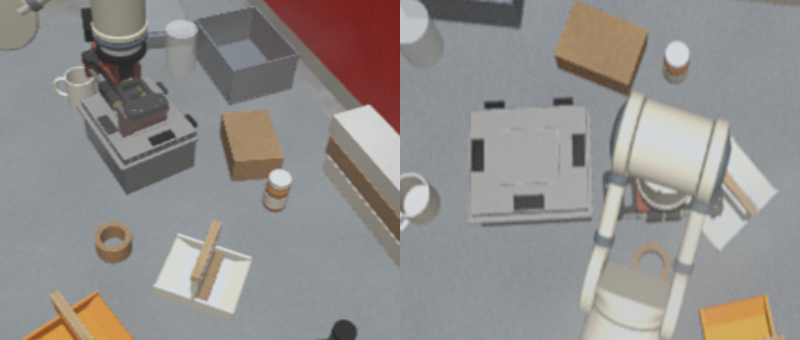

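The lid is shut and all three clips sit at about 0.133 m, the seated height of hinge line + 16 mm. The caddy is upright at (205,275) left panel with the slim cores in it, and the bystanders have not moved. I'm handing the job in.

```bash
python3 -c "
from bench import *
job_done(); print(state()['time'])"
```

```text
the job is handed in; nothing more can be done
the job is handed in; nothing more can be done
```

The job is done and handed in at about 60 s of the 72 s allowed; no verdict was reported.

- **Tipping:** I gripped the white caddy by its handle and tipped it to 64° over the tub. The pictures showed both fat cores on the tub floor and the slim cores still in their section. I then stood the caddy upright back on its original spot.
- **Lid and clips:** I pushed the lid past its tipping point from behind and it sank shut. Each clip was pressed until the force rose from about 9 N to about 18 N at a hard stop.
- **Last checks:** The left and right clip tops measured 0.133 m in the top view, and the front and right ones 0.131–0.132 m in the side view. They were about 0.139 m before pressing, and seated should be 0.133 m. The gripper was touching nothing, and the bystanders visible in the last pictures had not moved; the brush was outside the crop.
- **Failed or disagreed:** One planned pose behind the lid was out of reach, so I replanned it lower with nothing disturbed. The front clip gave no depth reading in the top view at the end, so its height rests on the side view and the press force. The two cameras differed by about 2 mm, which is within calibration.

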